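Change over the counter display, keeping the row in order

ROBOT

A 6-joint arm with a two-finger parallel gripper is mounted at the origin on the work surface. World frame = base frame: x ahead of the robot, y to its left, z up, the work surface at z = 0. Lengths are in m, angles in rad, forces in N, time in s.
With the tool pointing down it reaches from about 0.275 to 1 m from the base axis. Payload 8.4 kg.
Tool frame: the origin (TCP) lies midway between the tips of the shut fingers; the grasp point (between the pads) lies 19 mm behind it; z points along the fingers, y is the line along which they close (so a half turn about z gives the same grasp; the last joint's range is limited). The gripper opens to 85 mm and grips with 20 to 120 N. Pads are 22 mm wide; open, the fingers measure 114 mm over their backs; the gripper's body (76 mm by 85 mm) begins 54 mm behind the grasp point. The pads swing forward as they close: fully open they stand 13 mm farther back than shut.
Start: joints at [-1.171, 0.353, 1.633, -0, 1.155, -0.002], TCP at [0.244, -0.575, 0.231] pointing down, gripper open.
Joint ranges: [-2.63, 2.63], [-0.92, 2.1], [0.06, 2.66], [-1.3, 4.44], [0, 2.69], [-3.02, 3.02]. Speed limits (rad/s): [2.22, 2.22, 2.79, 3.14, 3.14, 3.14].

INTERFACE

Orientations are given as a unit quaternion [x, y, z, w].
In Python, from bench import bot gives the robot as it stands.
- The arm moves only by the tool arm_command, never from a script. Its argument "targets" is a list that holds one entry, the list of rows, each a list of 6 numbers: the shift along the tool's x, y, z in cm, then the turn, a rotation vector about the tool's x, y, z in degrees. In form: [[[dx, dy, dz, ax, ay, az], ...]]. A call has 1 to 10 rows; each row shifts and turns the commanded pose from where the row before left it, along the tool's axes as they then stand; what a row does not reach is not made up. A row lasts 1/10 s, in which the tool goes at most 50 mm and 8.59 degrees, less where a joint would pass 70% of its speed; a pose out of reach is approached as far as the arm can. A call with a gripper value outside its range is refused whole. "jaw" is the opening, from -1 (shut) to 1 (fully open), so that 0 is half open, set as the call begins (left out, the last holds). The fingers move at their own pace and stop on an object; "newtons" is the grip in N (left out, the last holds). Time passes only in rows, so rows that do not move let the fingers close. It gives the time, the measured TCP pose, the force, the opening and the grip force at its end, in the units of the state.
- bot.state(): the state, without advancing time (a new reading comes with each control period).
- bot.capture(name): name is "side" or "top" or "wrist"; returns the picture (400x640x3 uint8, blue, green, red); there is no depth.
- bot.calibration(name): a dict with "fx", "fy", "cx", "cy" (pixels), "world_to_cam" (4x4, takes a point from world to camera coordinates). Camera axes: x right, y down, z forward; pixel columns grow to the right and rows downward; lengths in m; the calibration is good to about 2 mm. The wrist camera is an equidistant fisheye: a pixel r from the principal point sees the ray r / f radians off the axis. A picture is of the moment at which its call begins: read the wrist's pose just before it. calibration takes no time and is no camera call; for the wrist camera it gives the pose at the moment of the call.
- bot.close_job(): hands the job in; it is judged then, once.
The state is a dict: "time_s": time; "joints": joint angles; "joint_vel": joint speeds; "effort": joint torques, N m; "tool_pos": TCP position; "tool_rot": TCP orientation; "wrist_force": force on the tool from outside, world axes, zero at the start; "wrist_torque": the same for the moment, N m; "finger_gap": finger opening in m; "gripper_force": force on a finger pad.
Only numpy, scipy, OpenCV 4.12 (cv2) and the standard library are available. Lean on these libraries where they do the work, as an engineer would, in place of code of your own. Each camera call takes 0.05 s, during which the arm holds its last target. There are 200 camera calls.

TASK

Change over the counter display: move the four containers from the low plywood rack to the empty grey steel stand, one to a bay, each standing flat in the middle of its bay's drip tray, in the same left-to-right order in which they stand now. Keep them upright all the way, and do not knock the cartons or the funnel on the bench.

Things in the scene. Friction and masses are not known exactly. Their poses are not given: they have to be found in the camera images.
- oil_mid (a point): grey 100 ml oil bottle: oblong body 40 mm (its own x) by 58 mm (its own y), straight up to 74 mm, then a sloped shoulder and a black cap set off to +y; 98 mm high over all. Loose, filled, about 130 g, closed. This point lies on the axis of its body, half-way up its height: 49 mm above the foot. z is up along the axis
- can_mid (a point): round spray can, 45 mm in diameter, straight up to 74 mm, then a dome and a small black nozzle; 98 mm high over all. Loose, filled, about 130 g, closed. This point lies on the axis of its body, half-way up its height: 49 mm above the foot. z is up along the axis
- tub_mid (a point): squat round grease tub, white, 60 mm in diameter up to 56 mm, with a flat grey lid 64 mm in diameter and 18 mm high on it; 74 mm high over all. Loose, filled, about 200 g, closed. This point lies on the axis of its body, half-way up its height: 37 mm above the foot. z is up along the axis
- flask_mid (a point): slim round white additive flask, 36 mm in diameter, straight up to 66 mm, then a tapering neck with a thin black cap; 98 mm high over all. Loose, filled, about 90 g, closed. This point lies on the axis of its body, half-way up its height: 49 mm above the foot. z is up along the axis
- tray_oil: shallow black square drip tray, 80 x 80 mm, fixed in one of the four bays of the old rack; the oil bottle stands in it at the start. It stays in the old rack and so marks that container's place in the old row. Floor 3 mm thick, rim 2.5 mm wide and 7 mm high, 75 mm square inside. Origin: centre of its underside; z up, y along the row
- tray_can: shallow black square drip tray, 80 x 80 mm, fixed in one of the four bays of the old rack; the spray can stands in it at the start. It stays in the old rack and so marks that container's place in the old row. Floor 3 mm thick, rim 2.5 mm wide and 7 mm high, 75 mm square inside. Origin: centre of its underside; z up, y along the row
- tray_tub: shallow black square drip tray, 80 x 80 mm, fixed in one of the four bays of the old rack; the grease tub stands in it at the start. It stays in the old rack and so marks that container's place in the old row. Floor 3 mm thick, rim 2.5 mm wide and 7 mm high, 75 mm square inside. Origin: centre of its underside; z up, y along the row
- tray_flask: shallow black square drip tray, 80 x 80 mm, fixed in one of the four bays of the old rack; the additive flask stands in it at the start. It stays in the old rack and so marks that container's place in the old row. Floor 3 mm thick, rim 2.5 mm wide and 7 mm high, 75 mm square inside. Origin: centre of its underside; z up, y along the row
- old_rack: low plywood rack, 100 (x) x 388 (y) mm, fixed. Origin: centre of its underside, on the bench; z up, +y to the robot's left. Bays at y = +135, +45, -45, -135 mm, x = 0. Heights above the bench: containers' feet 15, slats along front and back 20, dividers between bays (4 thick) 32, end boards 48 mm
- new_stand: grey steel stand with a clear ticket strip on its front (-x), 100 (x) x 378 (y) mm, fixed, empty; nearer or farther than the rack. Origin: underside centre, on the bench; +y to the robot's left. Bays at y = +135, +45, -45, -135 mm, x = 0, each a black drip tray 75 mm square inside. Heights: tray floor 43, rim 47, wires at x = +-47 mm 51, wire dividers 64, end plates 75 mm
- cartons_mid (a point): bystander: two flat brown cartons, one on the other in one piece, 110 x 75 x 60 mm, loose at the left of the racks; to be left alone. This point is its centre
- funnel_mid (a point): bystander: red plastic funnel standing mouth down, 116 mm in diameter, 115 mm high, loose at the right of the racks; to be left alone. This point is half-way up its axis
Mind the look-alikes: they are no part of the job. What is shaped like the part that bears can_mid but orange or red is not meant.

How it is judged:
By the outcome, as a careful person would: the job done as asked, in the order asked, and still so for the second after the job is handed in, with the robot touching nothing.
It also fails if it takes over 104 s, if anything falls off the work surface, if the arm or the gripper's body presses on something with over 40 N, if the wrist force passes 120 N, or if a joint passes its speed limit or range.

## Working session

There is one attempt and no reset: what is moved stays moved. The work goes in short steps, Python scripts to look and compute and a tool call to move; the robot and the scene stay as the last step left them, time stands still between calls to the robot, and variables do not carry over. Pictures are saved under pics/ and viewed, at most 14 in all, crops included, and the job is handed in when it is done.

Besides the shell and the picture viewer there is one more tool, called after ">>>" as name(argument=value, ...) on one line, values as JSON. arm_command: Moves the arm, as the interface text tells. Its arguments: {"type":"object","properties":{"targets":{"type":"array"},"jaw":{"type":"number"},"newtons":{"type":"number"}},"required":["targets"]}

```bash
mkdir -p pics; python3 - <<'E'
from bench import bot
import cv2,numpy as np
for n in("top","side"):
    cv2.imwrite(f"pics/{n}0.png",bot.capture(n))
    c=bot.calibration(n);print(n,{k:np.round(v,4).tolist() for k,v in c.items()})
s=bot.state();print(s)
E
```

```text
top {'fx': 368.218, 'fy': 368.218, 'cx': 316.9057, 'cy': 201.2312, 'world_to_cam': [[-0.0106, -0.9997, -0.022, 0.0193], [-0.9864, 0.0141, -0.1639, 0.6287], [0.1642, 0.02, -0.9862, 1.0188], [0.0, 0.0, 0.0, 1.0]]}
side {'fx': 461.3833, 'fy': 461.3833, 'cx': 318.5176, 'cy': 193.6756, 'world_to_cam': [[-0.9728, -0.2318, -0.002, 0.612], [-0.1696, 0.7174, -0.6757, 0.1472], [0.1581, -0.6569, -0.7372, 1.1222], [0.0, 0.0, 0.0, 1.0]]}
{'time_s': 0.1, 'joints': array([-1.17140645e+00,  3.53616625e-01,  1.63406836e+00,  3.11842136e-05,
        1.15519023e+00, -2.42035800e-03]), 'joint_vel': array([-0.00057696, -0.00195449, -0.00277753,  0.0009594 ,  0.00073364,
        0.00058338]), 'effort': array([-3.70793323e-04, -6.06356192e+01, -3.42820716e+01, -7.10353470e-05,
        3.99601602e-03, -1.11848135e-05]), 'tool_pos': array([ 0.24425761, -0.57482512,  0.2306095 ]), 'tool_rot': array([ 9.79887413e-01,  1.99550108e-01, -1.12469496e-04, -6.31501642e-04]), 'wrist_force': array([-0.5115319 ,  0.44487146,  0.18155079]), 'wrist_torque': array([ 0.04529233, -0.03221271, -0.0380894 ]), 'gripper_force': 0.0, 'finger_gap': 0.08515265582149299}
```

View pics/top0.png

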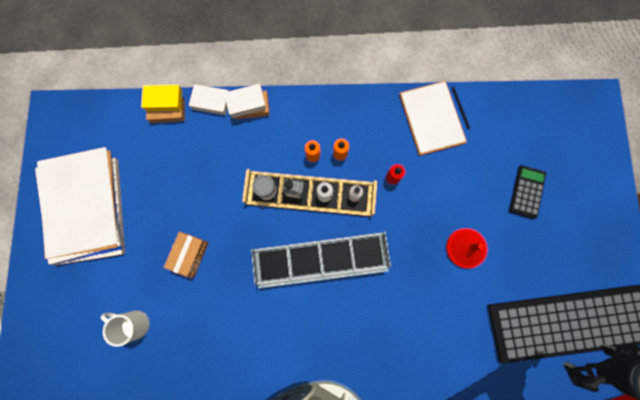

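View pics/side0.png

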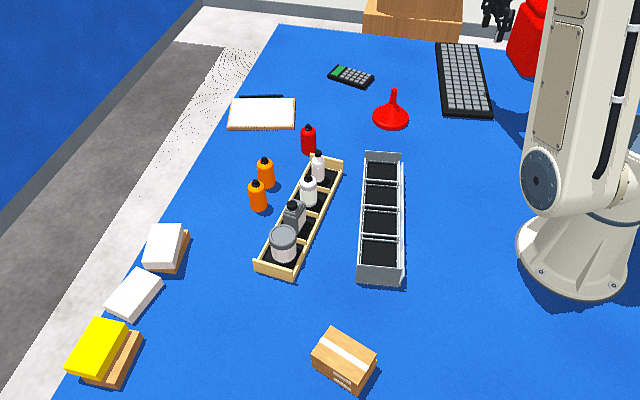

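The top view shows the rack around pixels (245–377, 170–215) and the stand around (252–390, 234–288). The containers stand left to right at about (264,187), (293,188), (324,192) and (356,194), with the tub first and the oil bottle second. I'll zoom in.

```bash
python3 - <<'E'
import cv2,numpy as np
a=cv2.imread("pics/top0.png")[160:295,235:400];b=cv2.imread("pics/side0.png")[140:290,245:415]
a=cv2.resize(a,None,fx=4.8,fy=4.4,interpolation=cv2.INTER_CUBIC)
cv2.imwrite("pics/topz.png",a)
cv2.imwrite("pics/sidez.png",cv2.resize(b,None,fx=4,fy=4,interpolation=cv2.INTER_CUBIC))
E
```

```text
(no output)
```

View pics/topz.png

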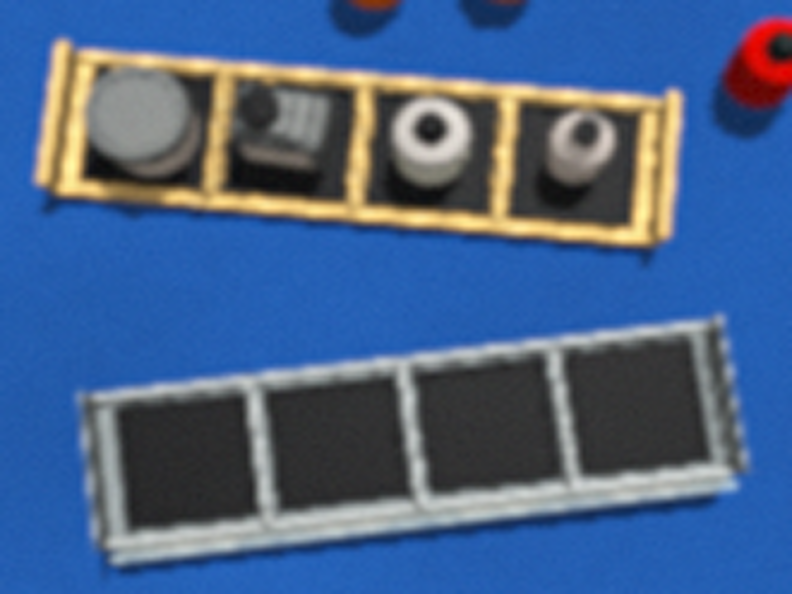

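View pics/sidez.png

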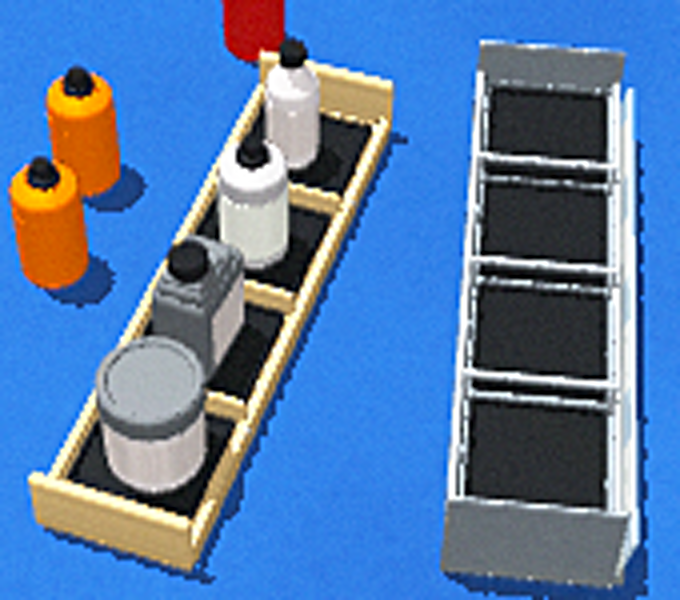

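```bash
cat > h.py <<'E'
import numpy as np,cv2
from bench import bot
def ray(name,px,z,c=None):
    c=c or bot.calibration(name);W=np.array(c["world_to_cam"]);R,t=W[:3,:3],W[:3,3]
    p=np.atleast_2d(np.array(px,float));v=(p-[c["cx"],c["cy"]])/[c["fx"],c["fy"]]
    if name=="wrist":
        r=np.linalg.norm(v,axis=1,keepdims=True)+1e-9;d=np.hstack([v/r*np.sin(r),np.cos(r)])
    else: d=np.hstack([v,np.ones((len(v),1))])
    d=d@R;o=-R.T@t;return o+d*((z-o[2])/d[:,2])[:,None]
E
python3 - <<'E'
from h import *
np.set_printoptions(precision=4,suppress=True)
zt=lambda L:[((u+.5)/4.8-.5+235,(v+.5)/4.4-.5+160) for u,v in L]
zs=lambda L:[((u+.5)/4-.5+245,(v+.5)/4-.5+140) for u,v in L]
def pose(P): # far-left, near-left, far-right, near-right
    c=P.mean(0);d=(P[0]+P[1]-P[2]-P[3]);print(P[:,:2].tolist(),"c",c,"yaw",np.degrees(np.arctan2(-d[0],d[1])),"len",np.linalg.norm(d)/2,"wid",np.linalg.norm(P[0]-P[1]),np.linalg.norm(P[2]-P[3]))
pose(ray("top",zt([(57,40),(37,187),(683,90),(670,240)]),.048))
pose(ray("top",zt([(80,395),(100,550),(720,318),(745,468)]),.075))
pose(ray("side",zs([(30,475),(195,515),(262,52),(392,85)]),.048))
pose(ray("side",zs([(446,502),(632,515),(480,40),(626,53)]),.075))
for n,t,s,z in[("tub",(138,115),(152,385),.089),("oilcap",(262,100),(186,255),.113),("can",(431,122),(252,143),.113),("flask",(588,127),(292,46),.113)]:
    print(n,ray("top",zt([t]),z)[0],ray("side",zs([s]),z)[0])
E
```

```text
[[0.7306906259835306, 0.22009725004408612], [0.6300774221501955, 0.23026533592098972], [0.6900576941231922, -0.16536306679194537], [0.5892971788329042, -0.15379687966305394]] c [0.66   0.0328 0.048 ] yaw -6.039255960496013 len 0.3869085915932564 wid 0.10112569780233081 0.10142217768449309
[[0.49124086269013606, 0.1959424631111241], [0.39490038776954717, 0.18263000472114305], [0.5355192214717099, -0.17735337064641823], [0.4415532088704285, -0.18781968596646884]] c [0.4658 0.0033 0.075 ] yaw 6.9704540543647635 len 0.3746417904502289 wid 0.09725589265597018 0.0945471061458938
[[0.733133707870677, 0.22019518369806512], [0.6338234276893955, 0.22450315862037507], [0.6909903668082533, -0.15776182227017377], [0.5952430644153925, -0.1457184529721931]] c [0.6633 0.0353 0.048 ] yaw -6.158027892770171 len 0.3762604019216596 wid 0.09940367396437562 0.09650175469677982
[[0.4961427186106995, 0.2014535888896848], [0.3958955607045163, 0.1863637867400807], [0.5406094869624158, -0.17539007118103422], [0.44155730565349877, -0.18522565698861493]] c [0.4686 0.0068 0.075 ] yaw 6.866660786516221 len 0.37692017051778337 wid 0.10137650022160667 0.09953930565476567
tub [0.6694 0.1621 0.089 ] [0.6721 0.1715 0.089 ]
oilcap [0.6729 0.0864 0.113 ] [0.6732 0.0922 0.113 ]
can [ 0.6573 -0.0109  0.113 ] [ 0.6584 -0.0065  0.113 ]
flask [ 0.6527 -0.1007  0.113 ] [ 0.655  -0.0991  0.113 ]
```

```bash
cat >> h.py <<'E'
def th(s=None):
    x,y=(s or bot.state())["tool_rot"][:2];return np.degrees(2*np.arctan2(y,x))
def plan(p,theta,vmax=4.0,s=None,start=None):
    """rows (cm,deg) from the current (or start) pose to p (m), tool yaw theta (deg)"""
    s=s or bot.state()
    P,t=(np.array(s["tool_pos"])*100,th(s)) if start is None else (np.array(start[0])*100,start[1])
    D=np.array(p)*100-P;dt=(theta-t+180)%360-180
    n=max(1,int(np.ceil(max(np.linalg.norm(D)/vmax,abs(dt)/8))));out=[]
    for i in range(n):
        w=P*0+(np.array(p)*100-P)/(n-i);a=np.radians(t)
        r=np.round([np.cos(a)*w[0]+np.sin(a)*w[1],np.sin(a)*w[0]-np.cos(a)*w[1],-w[2]],1 if i<n-1 else 2)
        da=round((theta-t)/(n-i) if abs(theta-t)<=180 else dt/(n-i),1)
        P=P+[np.cos(a)*r[0]+np.sin(a)*r[1],np.sin(a)*r[0]-np.cos(a)*r[1],-r[2]];t+=da
        out.append([*map(float,r),0,0,float(-da)])
    return out
def show(rows):
    for i in range(0,len(rows),10): print(str(rows[i:i+10]).replace(" ",""))
E
python3 -c "
from h import *
show(plan((.56,.02,.36),90))"
```

```text
[[2.9,-2.4,-0.7,0,0,-3.7],[3.1,-2.2,-0.7,0,0,-3.7],[3.2,-2.0,-0.7,0,0,-3.7],[3.3,-1.7,-0.7,0,0,-3.7],[3.4,-1.5,-0.7,0,0,-3.7],[3.5,-1.3,-0.7,0,0,-3.7],[3.6,-1.1,-0.7,0,0,-3.7],[3.6,-0.8,-0.7,0,0,-3.7],[3.7,-0.6,-0.7,0,0,-3.7],[3.7,-0.4,-0.7,0,0,-3.7]]
[[3.7,-0.1,-0.7,0,0,-3.7],[3.7,0.1,-0.7,0,0,-3.8],[3.7,0.4,-0.8,0,0,-3.7],[3.7,0.6,-0.7,0,0,-3.8],[3.7,0.8,-0.8,0,0,-3.7],[3.6,1.1,-0.7,0,0,-3.8],[3.5,1.3,-0.8,0,0,-3.7],[3.46,1.49,-0.74,0,0,-3.8]]
```

>>> arm_command(targets=[[[2.9, -2.4, -0.7, 0, 0, -3.7], [3.1, -2.2, -0.7, 0, 0, -3.7], [3.2, -2.0, -0.7, 0, 0, -3.7], [3.3, -1.7, -0.7, 0, 0, -3.7], [3.4, -1.5, -0.7, 0, 0, -3.7], [3.5, -1.3, -0.7, 0, 0, -3.7], [3.6, -1.1, -0.7, 0, 0, -3.7], [3.6, -0.8, -0.7, 0, 0, -3.7], [3.7, -0.6, -0.7, 0, 0, -3.7], [3.7, -0.4, -0.7, 0, 0, -3.7]]], jaw=1, newtons=30)

```text
time_s: 1.1
tool_pos: [0.4204, -0.2433, 0.3014]
tool_rot: [0.865, 0.501, -0.0, -0.0]
wrist_force: [1.3, -1.1, 0.7]
finger_gap: 0.0855
gripper_force: 0.0
```

>>> arm_command(targets=[[[3.7, -0.1, -0.7, 0, 0, -3.7], [3.7, 0.1, -0.7, 0, 0, -3.8], [3.7, 0.4, -0.8, 0, 0, -3.7], [3.7, 0.6, -0.7, 0, 0, -3.8], [3.7, 0.8, -0.8, 0, 0, -3.7], [3.6, 1.1, -0.7, 0, 0, -3.8], [3.5, 1.3, -0.8, 0, 0, -3.7], [3.5, 1.5, -0.7, 0, 0, -3.8], [0, 0, 0, 0, 0, 0], [0, 0, 0, 0, 0, 0]]])

```text
time_s: 2.1
tool_pos: [0.5601, 0.0205, 0.3597]
tool_rot: [0.707, 0.708, -0.001, -0.0]
wrist_force: [0.1, -0.1, -0.3]
finger_gap: 0.0853
gripper_force: 0.0
```

```bash
python3 - <<'E'
from h import *
c=bot.calibration("wrist");im=bot.capture("wrist");cv2.imwrite("pics/w0.png",im)
import pickle;pickle.dump(c,open("w0.pkl","wb"))
s=bot.state();print(s["time_s"],s["tool_pos"],th(s),s["tool_rot"],s["joints"]);print({k:np.round(v,4).tolist() for k,v in c.items()})
E
```

```text
2.15 [0.55968672 0.01973738 0.35964864] 90.01315775379284 [ 7.07025401e-01  7.07187785e-01 -6.51056545e-04 -3.09409186e-04] [ 3.28403445e-02  1.53523969e-01  1.61206084e+00 -4.46791342e-04
  1.37738125e+00  3.26968779e-02]
{'fx': 309.7069, 'fy': 309.7069, 'cx': 322.0399, 'cy': 199.1292, 'world_to_cam': [[1.0, 0.0004, -0.0016, -0.5596], [0.0009, -0.9483, 0.3174, -0.0638], [-0.0013, -0.3174, -0.9483, 0.5104], [0.0, 0.0, 0.0, 1.0]]}
```

View pics/w0.png

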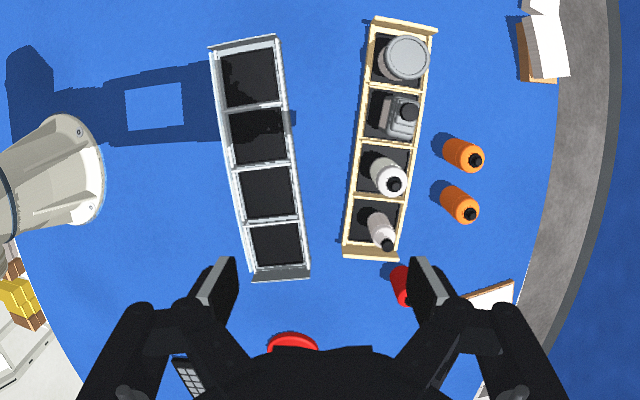

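The wrist view shows the stand's bays at about (250,80), (257,137), (268,192) and (276,245). The tub lid is at (406,58), the oil cap at (409,111), the can nozzle at (393,184) and the flask cap at (386,244). Next I'll measure these with masks.

```bash
python3 - <<'E'
from h import *
import pickle
np.set_printoptions(precision=4,suppress=True)
c=pickle.load(open("w0.pkl","rb"));im=cv2.imread("pics/w0.png").astype(int)
mx=im.max(2);mn=im.min(2)
m=((mx<75)&(mx-mn<30)).astype(np.uint8)
m[:, :212]=0;m[:, 310:]=0;m[275:]=0
n,l,st,ce=cv2.connectedComponentsWithStats(m)
C=[]
for i in range(1,n):
    if st[i,4]>600:
        cn=cv2.findContours((l==i).astype(np.uint8),cv2.RETR_EXTERNAL,cv2.CHAIN_APPROX_NONE)[0]
        q=cv2.convexHull(max(cn,key=len))[:,0]
        w=ray("wrist",q,.045,c)[:,:2].astype(np.float32);r=cv2.minAreaRect(w);C.append(r[0]);print(st[i],r)
C=np.array(C);d=C[0]-C[-1];print("stand c",C.mean(0),"yaw",np.degrees(np.arctan2(-d[0],d[1])),np.linalg.norm(np.diff(C,axis=0),axis=1))
# caps
for nm,x0,x1,y0,y1,z in[("oilcap",395,425,98,120,.113),("can",382,405,172,196,.113),("flask",374,396,234,254,.113)]:
    k=np.zeros(mx.shape,np.uint8);k[y0:y1,x0:x1]=(mx[y0:y1,x0:x1]<70)
    n,l,st,ce=cv2.connectedComponentsWithStats(k);i=1+np.argmax(st[1:,4]);print(nm,st[i],ce[i],ray("wrist",[ce[i]],z,c)[0])
# zoomed rack, rotated
a=im[5:270,330:450].astype(np.uint8)
a=cv2.rotate(cv2.resize(a,None,fx=3,fy=3,interpolation=cv2.INTER_CUBIC),cv2.ROTATE_90_CLOCKWISE);cv2.imwrite("pics/w0z.png",a)
E
```

```text
[ 220   47   59   61 2757] ((0.45143869519233704, 0.1377568244934082), (0.08128045499324799, 0.0805794894695282), 6.617069244384766)
[ 228  107   59   58 2727] ((0.46227020025253296, 0.04814261570572853), (0.08159129321575165, 0.08029330521821976), 6.432960510253906)
[ 238  166   58   53 2382] ((0.472805917263031, -0.04193520545959473), (0.08052792400121689, 0.07975731790065765), 6.6015119552612305)
[ 250  223   53   44 1858] ((0.4833834767341614, -0.133114293217659), (0.08102898299694061, 0.07549148797988892), 6.564029693603516)
stand c [0.4675 0.0027] yaw 6.726024625435987 [0.0903 0.0907 0.0918]
oilcap [399 103  13  17  61] [402.5574 109.6885] [0.6621 0.091  0.113 ]
can [387 177  14  15 135] [393.2222 183.3259] [ 0.6545 -0.0066  0.113 ]
flask [381 239  13  13 123] [386.878  244.9431] [ 0.6527 -0.0979  0.113 ]
```

View pics/w0z.png

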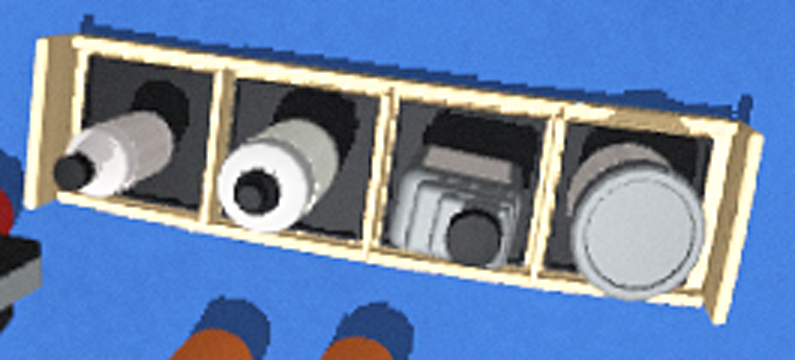

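Left to right (+y first) they are tub, oil bottle (long side along the row, cap towards +y), can and flask. The tub lid centre is at zoom pixel (637,230) and the oil cap at (474,236).

```bash
python3 - <<'E'
from h import *
import pickle
np.set_printoptions(precision=4,suppress=True)
c=pickle.load(open("w0.pkl","rb"))
u=lambda X,Y:(Y/3+330,(794-X)/3+5)
for n,p,z in[("tub",(637,231),.089),("oilcap",(474,237),.113),("oil foot-front-edge L/R at shoulder z.089",(427,150),.089),("",(522,160),.089),("oilL",(398,205),.089),("oilR",(527,215),.089),("can",(252,192),.113),("flask",(73,171),.113),
 ("rack corners",(40,38),.048),("",(28,207),.048),("",(760,135),.048),("",(722,320),.048)]:
  print(n,ray("wrist",[u(*p)],z,c)[0][:2])
a=np.radians(-6.1)
for y in(.135,.045,-.045,-.135):print("bay",.661-np.sin(a)*y,.033+np.cos(a)*y)
show(plan((.670,.166,.18),84))
E
```

```text
tub [0.6731 0.1628]
oilcap [0.6708 0.0889]
oil foot-front-edge L/R at shoulder z.089 [0.6378 0.0651]
 [0.6412 0.1082]
oilL [0.6639 0.0526]
oilR [0.6664 0.1118]
can [ 0.6558 -0.0099]
flask [ 0.6529 -0.0986]
rack corners [ 0.5943 -0.1517]
 [ 0.6923 -0.1617]
 [0.6365 0.2291]
 [0.7316 0.2186]
bay 0.6753456496303916 0.16723562245798262
bay 0.6657818832101305 0.0777452074859942
bay 0.6562181167898695 -0.011745207485994204
bay 0.6466543503696085 -0.10123562245798262
[[2.1,1.6,2.6,0,0,0.9],[2.1,1.5,2.6,0,0,0.9],[2.1,1.5,2.6,0,0,0.8],[2.2,1.5,2.5,0,0,0.9],[2.2,1.4,2.6,0,0,0.8],[2.2,1.4,2.5,0,0,0.9],[2.21,1.45,2.56,0,0,0.8]]
```

```bash
python3 - <<'E'
from h import *
A=plan((.6715,.1635,.15),83.9);show(A+plan((.6715,.1635,.048),83.9,start=((.6715,.1635,.15),83.9)))
E
```

```text
[[2.1,1.6,3.0,0,0,0.9],[2.1,1.6,3.0,0,0,0.9],[2.1,1.5,3.0,0,0,0.9],[2.1,1.5,3.0,0,0,0.9],[2.1,1.5,3.0,0,0,0.8],[2.2,1.4,3.0,0,0,0.9],[2.17,1.4,2.96,0,0,0.8],[0.0,0.0,3.4,0,0,-0.0],[0.0,0.0,3.4,0,0,-0.0],[0.0,0.0,3.4,0,0,-0.0]]
```

>>> arm_command(targets=[[[2.1, 1.6, 3.0, 0, 0, 0.9], [2.1, 1.6, 3.0, 0, 0, 0.9], [2.1, 1.5, 3.0, 0, 0, 0.9], [2.1, 1.5, 3.0, 0, 0, 0.9], [2.1, 1.5, 3.0, 0, 0, 0.8], [2.2, 1.4, 3.0, 0, 0, 0.9], [2.2, 1.4, 3.0, 0, 0, 0.8], [0, 0, 1, 0, 0, 0], [0, 0, 1, 0, 0, 0], [0, 0, 0, 0, 0, 0]]])

```text
time_s: 3.15
tool_pos: [0.6709, 0.1624, 0.1293]
tool_rot: [0.744, 0.668, -0.001, -0.0]
wrist_force: [-0.7, -0.7, -0.3]
finger_gap: 0.0855
gripper_force: 0.0
```

```bash
python3 - <<'E'
from h import *
import pickle
c=bot.calibration("wrist");im=bot.capture("wrist");cv2.imwrite("pics/w1.png",im);pickle.dump(c,open("w1.pkl","wb"))
s=bot.state();print(s["time_s"],s["tool_pos"],th(s))
E
```

```text
3.2 [0.67157269 0.16266379 0.13052197] 83.85376495217673
```

View pics/w1.png

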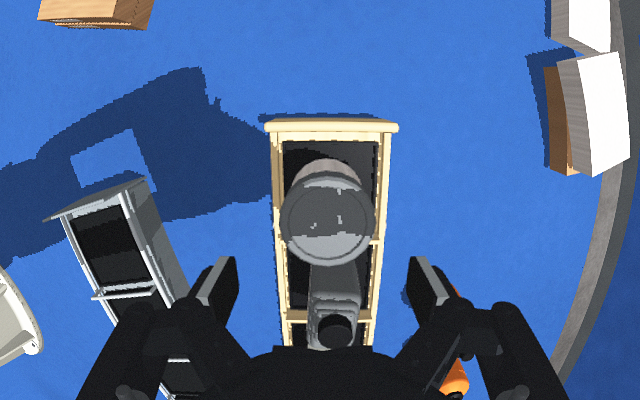

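The view is centred on the tub lid at about (328,218), and the oil cap is at (335,330).

```bash
python3 - <<'E'
from h import *
import pickle
np.set_printoptions(precision=4,suppress=True)
c=pickle.load(open("w1.pkl","rb"))
print(ray("wrist",[(328,218)],.089,c),ray("wrist",[(335,330)],.113,c))
print(ray("wrist",[(282,220),(375,220),(328,265),(328,172)],.089,c))
E
```

```text
[[0.6755 0.1689 0.089 ]] [[0.6727 0.0953 0.113 ]]
[[0.6459 0.1707 0.089 ]
 [0.7057 0.1642 0.089 ]
 [0.672  0.1342 0.089 ]
 [0.6786 0.199  0.089 ]]
```

>>> arm_command(targets=[[[0.4, 0.3, 1.5, 0, 0, 0], [0, 0, 3.0, 0, 0, 0], [0, 0, 2.5, 0, 0, 0], [0, 0, 1.2, 0, 0, 0], [0, 0, 0, 0, 0, 0]]])

```text
time_s: 3.7
tool_pos: [0.6745, 0.1673, 0.0467]
tool_rot: [0.744, 0.669, -0.001, -0.001]
wrist_force: [0.3, -0.7, 0.1]
finger_gap: 0.0858
gripper_force: 0.0
```

>>> arm_command(targets=[[[0, 0, 0, 0, 0, 0], [0, 0, 0, 0, 0, 0], [0, 0, 0, 0, 0, 0], [0, 0, 0, 0, 0, 0], [0, 0, 0, 0, 0, 0], [0, 0, 0, 0, 0, 0]]], jaw=-1, newtons=30)

```text
time_s: 4.3
tool_pos: [0.6764, 0.168, 0.05]
tool_rot: [0.744, 0.669, 0.001, 0.001]
wrist_force: [-2.5, 0.3, 6.6]
finger_gap: 0.063
gripper_force: 33.0
```

>>> arm_command(targets=[[[0, 0, -1.5, 0, 0, 0], [0, 0, -3, 0, 0, 0], [0, 0, -3.5, 0, 0, 0], [0, 0, -3, 0, 0, 0], [0, 0, 0, 0, 0, 0]]])

```text
time_s: 4.8
tool_pos: [0.6784, 0.1684, 0.1644]
tool_rot: [0.744, 0.669, 0.004, 0.002]
wrist_force: [0.2, 0.3, -2.6]
finger_gap: 0.063
gripper_force: 34.1
```

```bash
python3 - <<'E'
from h import *
s=bot.state();print(s["time_s"],s["tool_pos"],th(s),s["wrist_force"],s["gripper_force"])
show(plan((.4514,.1378,.155),96.7,3))
E
```

```text
4.8 [0.6783766  0.16841305 0.16442716] 83.92129525665572 [ 0.22556999  0.28838501 -2.6232033 ] 34.07436283654533
[[-0.7,-2.8,0.1,0,0,-1.6],[-0.6,-2.8,0.1,0,0,-1.6],[-0.5,-2.8,0.1,0,0,-1.6],[-0.4,-2.8,0.1,0,0,-1.6],[-0.4,-2.8,0.1,0,0,-1.6],[-0.3,-2.9,0.1,0,0,-1.6],[-0.2,-2.9,0.2,0,0,-1.6],[-0.14,-2.83,0.14,0,0,-1.6]]
```

>>> arm_command(targets=[[[-0.7, -2.8, 0.1, 0, 0, -1.6], [-0.6, -2.8, 0.1, 0, 0, -1.6], [-0.5, -2.8, 0.1, 0, 0, -1.6], [-0.4, -2.8, 0.1, 0, 0, -1.6], [-0.4, -2.8, 0.1, 0, 0, -1.6], [-0.3, -2.9, 0.1, 0, 0, -1.6], [-0.2, -2.9, 0.1, 0, 0, -1.6], [-0.1, -2.8, 0.1, 0, 0, -1.6], [0, 0, 0, 0, 0, 0], [0, 0, 0, 0, 0, 0]]])

```text
time_s: 5.8
tool_pos: [0.4485, 0.1376, 0.1504]
tool_rot: [0.664, 0.747, 0.0, 0.0]
wrist_force: [0.9, 0.2, -2.2]
finger_gap: 0.0629
gripper_force: 34.4
```

>>> arm_command(targets=[[[0, 0, 0, 0, 0, 0], [0, 0, 0, 0, 0, 0], [0, 0, 0, 0, 0, 0]]])

```text
time_s: 6.1
tool_pos: [0.4494, 0.1377, 0.1502]
tool_rot: [0.665, 0.747, 0.0, 0.0]
wrist_force: [0.9, 0.2, -1.7]
finger_gap: 0.0631
gripper_force: 34.4
```

```bash
python3 - <<'E'
from h import *
import pickle
c=bot.calibration("wrist");im=bot.capture("wrist");cv2.imwrite("pics/w2.png",im);pickle.dump(c,open("w2.pkl","wb"))
s=bot.state();print(s["time_s"],s["tool_pos"],th(s),s["tool_rot"])
E
```

```text
6.15 [0.44919571 0.13764805 0.15018057] 96.70541215712063 [ 6.64543245e-01  7.47249808e-01  7.86082042e-06 -9.60889485e-06]
```

View pics/w2.png

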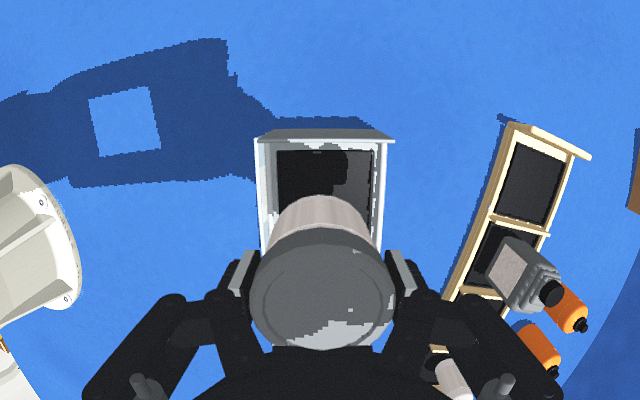

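>>> arm_command(targets=[[[0, 0.2, 2.5, 0, 0, 0], [0, 0, 2.5, 0, 0, 0], [0, 0, 1.2, 0, 0, 0], [0, 0, 0.6, 0, 0, 0], [0, 0, 0.3, 0, 0, 0], [0, 0, 0, 0, 0, 0]]])

```text
time_s: 6.75
tool_pos: [0.4511, 0.1379, 0.0795]
tool_rot: [0.664, 0.747, 0.0, 0.0]
wrist_force: [-0.5, -0.1, -2.0]
finger_gap: 0.0628
gripper_force: 34.4
```

>>> arm_command(targets=[[[0, 0, 0.2, 0, 0, 0], [0, 0, 0, 0, 0, 0]]])

```text
time_s: 6.95
tool_pos: [0.4514, 0.1381, 0.078]
tool_rot: [0.664, 0.747, 0.001, 0.0]
wrist_force: [-0.1, -0.3, 1.6]
finger_gap: 0.0631
gripper_force: 34.6
```

>>> arm_command(targets=[[[0, 0, 0, 0, 0, 0], [0, 0, 0, 0, 0, 0], [0, 0, 0, 0, 0, 0], [0, 0, -1, 0, 0, 0], [0, 0, -3, 0, 0, 0], [0, 0, -3, 0, 0, 0], [0, 0, -2, 0, 0, 0]]], jaw=0.85)

```text
time_s: 7.65
tool_pos: [0.4513, 0.138, 0.1698]
tool_rot: [0.664, 0.747, 0.001, 0.001]
wrist_force: [-0.4, -0.0, -0.3]
finger_gap: 0.0793
gripper_force: 0.0
```

```bash
python3 - <<'E'
from h import *
s=bot.state();print(s["time_s"],s["tool_pos"],th(s))
show(plan((.665,.08,.17),83.9))
E
```

```text
7.65 [0.45132798 0.13802864 0.16982473] 96.72230691690417
[[-1.4,3.4,-0.0,0,0,2.1],[-1.2,3.5,-0.0,0,0,2.1],[-1.1,3.5,-0.0,0,0,2.2],[-1.0,3.6,-0.0,0,0,2.1],[-0.9,3.6,-0.0,0,0,2.2],[-0.71,3.58,-0.02,0,0,2.1]]
```

>>> arm_command(targets=[[[-1.4, 3.4, 0, 0, 0, 2.1], [-1.2, 3.5, 0, 0, 0, 2.1], [-1.1, 3.5, 0, 0, 0, 2.2], [-1.0, 3.6, 0, 0, 0, 2.1], [-0.9, 3.6, 0, 0, 0, 2.2], [-0.7, 3.6, 0, 0, 0, 2.1], [0, 0, 0, 0, 0, 0], [0, 0, 0, 0, 0, 0], [0, 0, 0, 0, 0, 0]]], jaw=1)

```text
time_s: 8.55
tool_pos: [0.6635, 0.0801, 0.1674]
tool_rot: [0.743, 0.669, -0.0, -0.0]
wrist_force: [-0.6, 0.1, 0.2]
finger_gap: 0.0855
gripper_force: 0.0
```

```bash
python3 - <<'E'
from h import *
import pickle
c=bot.calibration("wrist");im=bot.capture("wrist");cv2.imwrite("pics/w3.png",im);pickle.dump(c,open("w3.pkl","wb"))
s=bot.state();print(s["time_s"],s["tool_pos"],th(s),s["tool_rot"])
E
```

```text
8.6 [0.66344805 0.08025118 0.16750748] 83.96250249951191 [ 7.43363681e-01  6.68887337e-01 -2.98399879e-04 -2.81397527e-04]
```

View pics/w3.png

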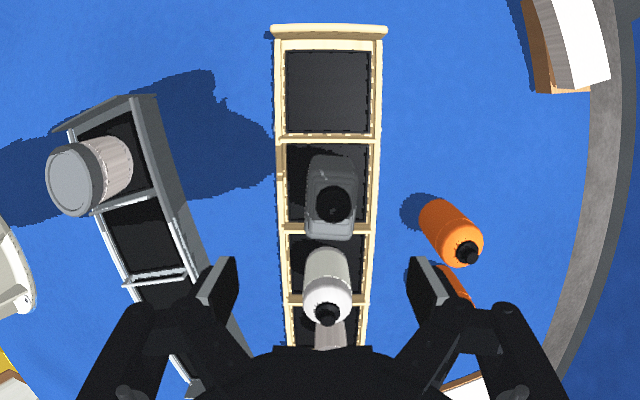

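The oil cap is at (333,203), with the body edges at x ≈ 305 and 358 on row 215 and the -y shoulder edge near (330,240). The tub stands in the stand's first bay.

```bash
python3 - <<'E'
from h import *
import pickle
np.set_printoptions(precision=4,suppress=True)
c=pickle.load(open("w3.pkl","rb"));im=cv2.imread("pics/w3.png")
print("cap",ray("wrist",[(333,203)],.113,c))
print("edges",ray("wrist",[(305,215),(358,215),(330,240)],.089,c))
print("can nozzle",ray("wrist",[(327,313)],.113,c))
print("bay rack corners z.048",ray("wrist",[(271,28),(387,28)],.048,c))
cv2.imwrite("pics/w3z.png",cv2.resize(im[130:340,260:390],None,fx=2.8,fy=2.8,interpolation=cv2.INTER_CUBIC))
E
```

```text
cap [[0.6723 0.0915 0.113 ]]
edges [[0.6499 0.0756 0.089 ]
 [0.6906 0.0713 0.089 ]
 [0.6669 0.0523 0.089 ]]
can nozzle [[ 0.6588 -0.0022  0.113 ]]
bay rack corners z.048 [[0.6364 0.228  0.048 ]
 [0.7332 0.2185 0.048 ]]
```

View pics/w3z.png

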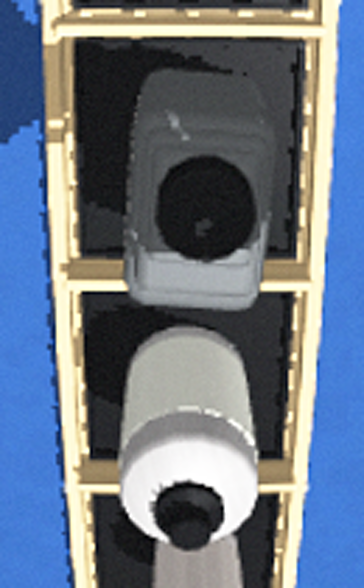

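>>> arm_command(targets=[[[0.1, 0.6, 2.5, 0, 0, 0], [0, 0, 3, 0, 0, 0], [0, 0, 3, 0, 0, 0], [0, 0, 2.3, 0, 0, 0], [0, 0, 1.2, 0, 0, 0], [0, 0, 0, 0, 0, 0], [0, 0, 0, 0, 0, 0]]])

```text
time_s: 9.3
tool_pos: [0.671, 0.0805, 0.0483]
tool_rot: [0.743, 0.669, 0.0, 0.0]
wrist_force: [0.2, 0.5, 0.1]
finger_gap: 0.0854
gripper_force: 0.0
```

>>> arm_command(targets=[[[0, 0, 0, 0, 0, 0], [0, 0, 0, 0, 0, 0], [0, 0, 0, 0, 0, 0], [0, 0, 0, 0, 0, 0], [0, 0, 0, 0, 0, 0], [0, 0, 0, 0, 0, 0], [0, 0, 0, 0, 0, 0]]], jaw=-1, newtons=30)

```text
time_s: 10.0
tool_pos: [0.6711, 0.0803, 0.0483]
tool_rot: [0.744, 0.669, 0.0, 0.0]
wrist_force: [-1.5, 0.0, 6.3]
finger_gap: 0.041
gripper_force: 29.0
```

```bash
python3 - <<'E'
from h import *
s=bot.state();print(s["time_s"],s["tool_pos"],th(s),s["finger_gap"],s["wrist_force"])
E
```

```text
10.0 [0.67114352 0.08028819 0.04827688] 83.91609743167538 0.04100059072624337 [-1.53450864  0.04332782  6.26987572]
```

>>> arm_command(targets=[[[0, 0, -1.5, 0, 0, 0], [0, 0, -3, 0, 0, 0], [0, 0, -4, 0, 0, 0], [0, 0, -3, 0, 0, 0], [0, 0, 0, 0, 0, 0], [0, 0, 0, 0, 0, 0]]])

```text
time_s: 10.6
tool_pos: [0.6708, 0.0803, 0.1633]
tool_rot: [0.744, 0.669, 0.001, 0.0]
wrist_force: [-0.0, 0.6, -1.4]
finger_gap: 0.0405
gripper_force: 30.0
```

```bash
python3 - <<'E'
from h import *
s=bot.state();print(s["time_s"],s["tool_pos"],th(s),s["wrist_force"],s["gripper_force"])
show(plan((.4630,.0475,.160),96.7,3))
E
```

```text
10.6 [0.67082324 0.0802825  0.16330886] 83.91905136673813 [-0.04911569  0.58890311 -1.42409506] 29.97039281297475
[[-0.7,-2.5,0.0,0,0,-1.6],[-0.6,-2.6,0.0,0,0,-1.6],[-0.5,-2.6,0.1,0,0,-1.6],[-0.5,-2.6,0.0,0,0,-1.6],[-0.4,-2.6,0.1,0,0,-1.6],[-0.3,-2.6,0.0,0,0,-1.6],[-0.3,-2.6,0.1,0,0,-1.6],[-0.15,-2.61,0.03,0,0,-1.6]]
```

>>> arm_command(targets=[[[-0.7, -2.5, 0, 0, 0, -1.6], [-0.6, -2.6, 0, 0, 0, -1.6], [-0.5, -2.6, 0.1, 0, 0, -1.6], [-0.5, -2.6, 0, 0, 0, -1.6], [-0.4, -2.6, 0.1, 0, 0, -1.6], [-0.3, -2.6, 0, 0, 0, -1.6], [-0.3, -2.6, 0.1, 0, 0, -1.6], [-0.1, -2.6, 0, 0, 0, -1.6], [0, 0, 0, 0, 0, 0], [0, 0, 0, 0, 0, 0]]])

```text
time_s: 11.6
tool_pos: [0.4621, 0.0479, 0.1586]
tool_rot: [0.665, 0.747, -0.001, -0.0]
wrist_force: [-0.4, 0.2, -1.2]
finger_gap: 0.0407
gripper_force: 30.1
```

>>> arm_command(targets=[[[0, 0, 0, 0, 0, 0], [0, 0, 0, 0, 0, 0], [0, 0, 0, 0, 0, 0]]])

```text
time_s: 11.9
tool_pos: [0.4634, 0.0481, 0.1591]
tool_rot: [0.664, 0.747, -0.0, -0.0]
wrist_force: [-0.2, -0.2, -1.6]
finger_gap: 0.0407
gripper_force: 30.1
```

```bash
python3 - <<'E'
from h import *
import pickle
c=bot.calibration("wrist");im=bot.capture("wrist");cv2.imwrite("pics/w4.png",im);pickle.dump(c,open("w4.pkl","wb"))
s=bot.state();print(s["time_s"],s["tool_pos"],th(s),s["tool_rot"])
E
```

```text
11.95 [0.46328642 0.04804933 0.1591055 ] 96.71962914350635 [ 6.64450528e-01  7.47332246e-01 -7.74642075e-05 -6.18093800e-05]
```

View pics/w4.png

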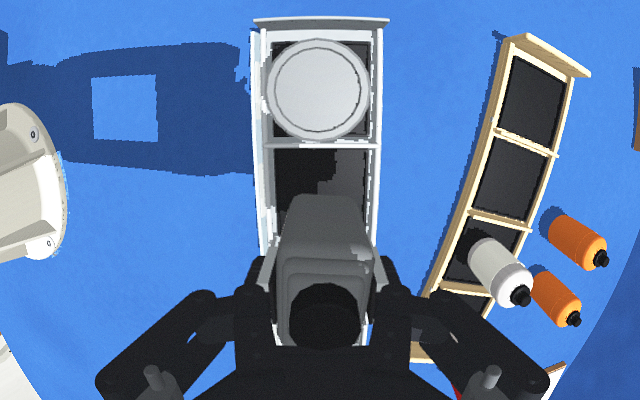

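The oil bottle is held upright over bay 2. The tub sits in bay 1 with its lid centre at about (318,90).

>>> arm_command(targets=[[[0, -0.1, 2.5, 0, 0, 0], [0, 0, 3, 0, 0, 0], [0, 0, 1.5, 0, 0, 0], [0, 0, 0.8, 0, 0, 0], [0, 0, 0.3, 0, 0, 0], [0, 0, 0, 0, 0, 0]]])

```text
time_s: 12.55
tool_pos: [0.4623, 0.0479, 0.0784]
tool_rot: [0.664, 0.747, 0.0, 0.0]
wrist_force: [0.2, -0.6, -1.5]
finger_gap: 0.0405
gripper_force: 30.1
```

>>> arm_command(targets=[[[0, 0, 0.2, 0, 0, 0], [0, 0, 0, 0, 0, 0]]])

```text
time_s: 12.75
tool_pos: [0.4624, 0.0479, 0.0768]
tool_rot: [0.664, 0.747, 0.0, 0.0]
wrist_force: [-0.0, 0.5, -1.6]
finger_gap: 0.0403
gripper_force: 30.1
```

```bash
python3 - <<'E'
from h import *
import pickle
c=pickle.load(open("w4.pkl","rb"))
print(ray("wrist",[(318,90),(266,90),(370,90),(318,38),(318,141)],.117,c).round(4))
s=bot.state();print(s["tool_pos"],s["wrist_force"])
E
```

```text
[[0.4511 0.134  0.117 ]
 [0.4203 0.1311 0.117 ]
 [0.4816 0.1381 0.117 ]
 [0.4474 0.1654 0.117 ]
 [0.4546 0.1034 0.117 ]]
[0.4623916  0.04791418 0.07681316] [-0.00934584  0.52309842 -1.58143536]
```

>>> arm_command(targets=[[[0, 0, 0.1, 0, 0, 0], [0, 0, 0, 0, 0, 0]]])

```text
time_s: 12.95
tool_pos: [0.4624, 0.0479, 0.0762]
tool_rot: [0.664, 0.747, 0.0, 0.0]
wrist_force: [-2.4, 0.2, 6.8]
finger_gap: 0.0408
gripper_force: 30.6
```

>>> arm_command(targets=[[[0, 0, 0, 0, 0, 0], [0, 0, 0, 0, 0, 0], [0, 0, 0, 0, 0, 0], [0, 0, -1, 0, 0, 0], [0, 0, -3, 0, 0, 0], [0, 0, -4, 0, 0, 0], [0, 0, -3, 0, 0, 0]]], jaw=0.6)

```text
time_s: 13.65
tool_pos: [0.4622, 0.0479, 0.1878]
tool_rot: [0.664, 0.747, 0.0, 0.0]
wrist_force: [0.9, -0.1, -0.1]
finger_gap: 0.0684
gripper_force: 0.0
```

```bash
python3 - <<'E'
from h import *
s=bot.state();print(s["time_s"],s["tool_pos"],th(s))
show(plan((.656,-.010,.17),83.9))
E
```

```text
13.65 [0.46220139 0.04792    0.187815  ] 96.72481227220587
[[-1.3,3.1,0.3,0,0,2.1],[-1.2,3.1,0.3,0,0,2.1],[-1.1,3.2,0.3,0,0,2.2],[-1.0,3.2,0.3,0,0,2.1],[-0.9,3.3,0.3,0,0,2.2],[-0.75,3.3,0.28,0,0,2.1]]
```

>>> arm_command(targets=[[[-1.3, 3.1, 0.3, 0, 0, 2.1], [-1.2, 3.1, 0.3, 0, 0, 2.1], [-1.1, 3.2, 0.3, 0, 0, 2.2], [-0.9, 3.2, 0.3, 0, 0, 2.1], [-0.8, 3.3, 0.3, 0, 0, 2.2], [-0.5, 3.5, 0.3, 0, 0, 2.1], [0, 0, 0, 0, 0, 0], [0, 0, 0, 0, 0, 0], [0, 0, 0, 0, 0, 0]]], jaw=1)

```text
time_s: 14.55
tool_pos: [0.6567, -0.0055, 0.1674]
tool_rot: [0.743, 0.669, -0.0, -0.0]
wrist_force: [-0.0, 0.5, -0.1]
finger_gap: 0.0855
gripper_force: 0.0
```

```bash
python3 - <<'E'
from h import *
import pickle
c=bot.calibration("wrist");im=bot.capture("wrist");cv2.imwrite("pics/w5.png",im);pickle.dump(c,open("w5.pkl","wb"))
s=bot.state();print(s["time_s"],s["tool_pos"],th(s))
cv2.imwrite("pics/w5z.png",cv2.resize(im[30:330,130:430],None,fx=2,fy=2,interpolation=cv2.INTER_CUBIC))
E
```

```text
14.6 [ 0.65677537 -0.00545473  0.16758578] 83.95168610462854
```

View pics/w5z.png

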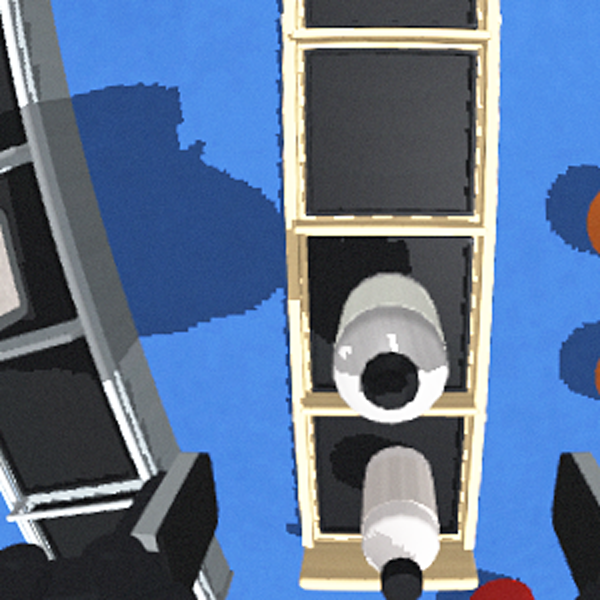

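The can nozzle is at zoom pixel (390,382), with its shoulder edges at u = 333 and 447 and the lower edge at v = 423. The flask cap is at (402,578).

```bash
python3 - <<'E'
from h import *
import pickle
c=pickle.load(open("w5.pkl","rb"))
f=lambda L,z:ray("wrist",[(130+u/2,30+v/2) for u,v in L],z,c).round(4)[:,:2].tolist()
print("can edges",f([(333,365),(447,365),(390,423)],.089),"nozzle",f([(390,385)],.113),"foot far",f([(388,272)],.015))
print("flask edges",f([(362,535),(440,535)],.081),"cap",f([(402,580)],.113),"foot far",f([(400,446)],.015))
E
```

```text
can edges [[0.6369, -0.0072], [0.6805, -0.0119], [0.6561, -0.0342]] nozzle [[0.6587, -0.0078]] foot far [[0.6604, 0.0106]]
flask edges [[0.6372, -0.0942], [0.6726, -0.0982]] cap [[0.6546, -0.0959]] foot far [[0.6569, -0.0852]]
```

>>> arm_command(targets=[[[-0.6, 0.2, 2.5, 0, 0, 0], [0, 0, 3, 0, 0, 0], [0, 0, 3, 0, 0, 0], [0, 0, 2.3, 0, 0, 0], [0, 0, 1.2, 0, 0, 0], [0, 0, 0, 0, 0, 0], [0, 0, 0, 0, 0, 0]]])

```text
time_s: 15.3
tool_pos: [0.6596, -0.0118, 0.0483]
tool_rot: [0.744, 0.669, 0.0, 0.0]
wrist_force: [0.6, 0.6, 0.3]
finger_gap: 0.0852
gripper_force: 0.0
```

>>> arm_command(targets=[[[0, 0, 0, 0, 0, 0], [0, 0, 0, 0, 0, 0], [0, 0, 0, 0, 0, 0], [0, 0, 0, 0, 0, 0], [0, 0, 0, 0, 0, 0], [0, 0, 0, 0, 0, 0], [0, 0, 0, 0, 0, 0]]], jaw=-1, newtons=30)

```text
time_s: 16.0
tool_pos: [0.6597, -0.0119, 0.0483]
tool_rot: [0.744, 0.669, 0.0, 0.0]
wrist_force: [-1.4, -0.3, 6.4]
finger_gap: 0.0441
gripper_force: 30.3
```

>>> arm_command(targets=[[[0, 0, -1.5, 0, 0, 0], [0, 0, -3, 0, 0, 0], [0, 0, -4, 0, 0, 0], [0, 0, -3, 0, 0, 0], [0, 0, 0, 0, 0, 0], [0, 0, 0, 0, 0, 0]]])

```text
time_s: 16.6
tool_pos: [0.6595, -0.0119, 0.1634]
tool_rot: [0.744, 0.669, 0.001, 0.001]
wrist_force: [-0.5, 0.2, -2.4]
finger_gap: 0.0438
gripper_force: 31.1
```

```bash
python3 - <<'E'
from h import *
s=bot.state();print(s["time_s"],s["tool_pos"],th(s),s["wrist_force"],s["gripper_force"])
show(plan((.4728,-.0416,.160),96.7,3))
E
```

```text
16.6 [ 0.65948583 -0.01193089  0.16340567] 83.91738659625861 [-0.50903956  0.15637971 -2.40562047] 31.13735932856798
[[-0.7,-2.6,0.0,0,0,-1.8],[-0.6,-2.6,0.1,0,0,-1.8],[-0.5,-2.7,0.0,0,0,-1.8],[-0.5,-2.7,0.1,0,0,-1.8],[-0.4,-2.7,0.0,0,0,-1.9],[-0.3,-2.6,0.1,0,0,-1.8],[-0.18,-2.7,0.04,0,0,-1.9]]
```

>>> arm_command(targets=[[[-0.7, -2.6, 0, 0, 0, -1.8], [-0.6, -2.6, 0.1, 0, 0, -1.8], [-0.5, -2.7, 0, 0, 0, -1.8], [-0.5, -2.7, 0.1, 0, 0, -1.8], [-0.4, -2.7, 0, 0, 0, -1.9], [-0.3, -2.6, 0.1, 0, 0, -1.8], [-0.2, -2.7, 0, 0, 0, -1.9], [0, 0, 0, 0, 0, 0], [0, 0, 0, 0, 0, 0], [0, 0, 0, 0, 0, 0]]])

```text
time_s: 17.6
tool_pos: [0.4731, -0.0418, 0.1589]
tool_rot: [0.665, 0.747, -0.0, -0.0]
wrist_force: [0.7, 0.2, -2.0]
finger_gap: 0.0438
gripper_force: 31.4
```

```bash
python3 - <<'E'
from h import *
s=bot.state();print(s["time_s"],s["tool_pos"],th(s),s["wrist_force"])
show(plan((.4728,-.0416,.0785),96.7,3))
E
```

```text
17.6 [ 0.4731157  -0.04175048  0.1589269 ] 96.69936220770808 [ 0.6955017   0.21122575 -1.96805824]
[[0.0,-0.0,2.7,0,0,-0.0],[0.0,-0.0,2.7,0,0,-0.0],[0.02,-0.03,2.64,0,0,-0.0]]
```

>>> arm_command(targets=[[[0, 0, 2.5, 0, 0, 0], [0, 0, 3, 0, 0, 0], [0, 0, 1.5, 0, 0, 0], [0, 0, 0.8, 0, 0, 0], [0, 0, 0.4, 0, 0, 0], [0, 0, 0.1, 0, 0, 0], [0, 0, 0, 0, 0, 0]]])

```text
time_s: 18.3
tool_pos: [0.4732, -0.0418, 0.0768]
tool_rot: [0.664, 0.747, 0.0, 0.0]
wrist_force: [0.6, 0.1, -1.4]
finger_gap: 0.044
gripper_force: 31.3
```

>>> arm_command(targets=[[[0, 0, 0.1, 0, 0, 0], [0, 0, 0, 0, 0, 0]]])

```text
time_s: 18.5
tool_pos: [0.4734, -0.0419, 0.0763]
tool_rot: [0.664, 0.747, 0.001, 0.001]
wrist_force: [-0.7, 0.3, 4.6]
finger_gap: 0.0441
gripper_force: 31.7
```

Contact made. I'll release, rise and go to the flask.

>>> arm_command(targets=[[[0, 0, 0, 0, 0, 0], [0, 0, 0, 0, 0, 0], [0, 0, 0, 0, 0, 0], [0, 0, -1, 0, 0, 0], [0, 0, -3, 0, 0, 0], [0, 0, -4, 0, 0, 0], [0, 0, -2.5, 0, 0, 0]]], jaw=0.6)

```text
time_s: 19.2
tool_pos: [0.4733, -0.0418, 0.1833]
tool_rot: [0.664, 0.747, 0.001, 0.001]
wrist_force: [-0.1, -0.2, -0.5]
finger_gap: 0.0685
gripper_force: 0.0
```

```bash
python3 - <<'E'
from h import *
s=bot.state();print(s["time_s"],s["tool_pos"],th(s))
show(plan((.655,-.095,.17),83.9))
E
```

```text
19.2 [ 0.47330373 -0.04184927  0.18326218] 96.72335789355776
[[-1.5,3.5,0.3,0,0,2.6],[-1.3,3.5,0.3,0,0,2.6],[-1.2,3.6,0.2,0,0,2.5],[-1.0,3.7,0.3,0,0,2.6],[-0.8,3.68,0.23,0,0,2.5]]
```

>>> arm_command(targets=[[[-1.5, 3.5, 0.3, 0, 0, 2.6], [-1.3, 3.5, 0.3, 0, 0, 2.6], [-1.2, 3.6, 0.2, 0, 0, 2.5], [-1.0, 3.7, 0.3, 0, 0, 2.6], [-0.8, 3.7, 0.2, 0, 0, 2.5], [0, 0, 0, 0, 0, 0], [0, 0, 0, 0, 0, 0], [0, 0, 0, 0, 0, 0]]], jaw=1)

```text
time_s: 20.0
tool_pos: [0.6534, -0.0948, 0.1674]
tool_rot: [0.743, 0.669, -0.0, -0.0]
wrist_force: [-0.1, 0.3, 0.1]
finger_gap: 0.0858
gripper_force: 0.0
```

```bash
python3 - <<'E'
from h import *
import pickle
c=bot.calibration("wrist");im=bot.capture("wrist");cv2.imwrite("pics/w6.png",im);pickle.dump(c,open("w6.pkl","wb"))
s=bot.state();print(s["time_s"],s["tool_pos"],th(s))
cv2.imwrite("pics/w6z.png",cv2.resize(im[30:330,130:430],None,fx=2,fy=2,interpolation=cv2.INTER_CUBIC))
E
```

```text
20.05 [ 0.65338811 -0.09467989  0.16756615] 83.95016944462418
```

View pics/w6z.png

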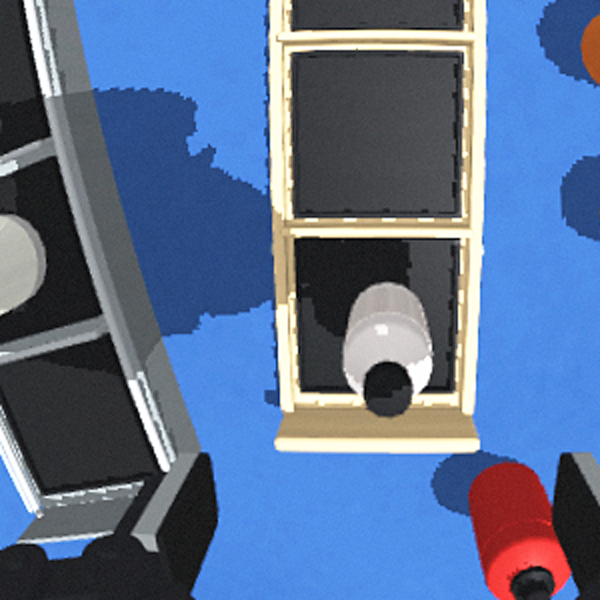

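The flask cap is at zoom pixel (388,388), with body edges at u = 344 and 432 and the foot's far edge at (392,283). A red look-alike can is near, with its nozzle at (533,582), so I'll check clearance.

```bash
python3 - <<'E'
from h import *
import pickle
c=pickle.load(open("w6.pkl","rb"))
f=lambda L,z:ray("wrist",[(130+u/2,30+v/2) for u,v in L],z,c).round(4)[:,:2].tolist()
print("flask edges",f([(344,355),(432,355)],.081),"cap",f([(388,390)],.113),"foot far",f([(391,283)],.015))
print("red nozzle",f([(533,582)],.098),"foot far",f([(503,463)],0),"edges",f([(484,545),(570,560)],.074))
E
```

```text
flask edges [[0.6374, -0.0957], [0.672, -0.0994]] cap [[0.6544, -0.0988]] foot far [[0.6579, -0.0843]]
red nozzle [[0.7095, -0.2083]] foot far [[0.7118, -0.201]] edges [[0.6901, -0.2017], [0.7337, -0.2189]]
```

>>> arm_command(targets=[[[-0.6, 0.1, 2.5, 0, 0, 0], [0, 0, 3, 0, 0, 0], [0, 0, 3, 0, 0, 0], [0, 0, 2.5, 0, 0, 0], [0, 0, 1.2, 0, 0, 0], [0, 0, 0, 0, 0, 0], [0, 0, 0, 0, 0, 0]]])

```text
time_s: 20.75
tool_pos: [0.6553, -0.1011, 0.0464]
tool_rot: [0.744, 0.669, 0.0, 0.0]
wrist_force: [0.2, -0.3, 0.3]
finger_gap: 0.0856
gripper_force: 0.0
```

>>> arm_command(targets=[[[0, 0, 0, 0, 0, 0], [0, 0, 0, 0, 0, 0], [0, 0, 0, 0, 0, 0], [0, 0, 0, 0, 0, 0], [0, 0, 0, 0, 0, 0], [0, 0, 0, 0, 0, 0], [0, 0, 0, 0, 0, 0]]], jaw=-1, newtons=30)

```text
time_s: 21.45
tool_pos: [0.6552, -0.1012, 0.046]
tool_rot: [0.744, 0.669, 0.0, 0.0]
wrist_force: [-1.0, 0.1, 6.5]
finger_gap: 0.0352
gripper_force: 29.5
```

>>> arm_command(targets=[[[0, 0, -1.5, 0, 0, 0], [0, 0, -3, 0, 0, 0], [0, 0, -4, 0, 0, 0], [0, 0, -3, 0, 0, 0], [0, 0, 0, 0, 0, 0], [0, 0, 0, 0, 0, 0]]])

```text
time_s: 22.05
tool_pos: [0.6552, -0.1011, 0.1615]
tool_rot: [0.744, 0.669, 0.001, 0.001]
wrist_force: [-0.5, 0.3, -0.4]
finger_gap: 0.0356
gripper_force: 30.2
```

```bash
python3 - <<'E'
from h import *
s=bot.state();print(s["time_s"],s["tool_pos"],th(s),s["wrist_force"],s["gripper_force"])
show(plan((.4833,-.1312,.160),96.7,3))
E
```

```text
22.05 [ 0.65517016 -0.10114079  0.16151821] 83.92222843378585 [-0.49173488  0.26098308 -0.42927016] 30.185296749696136
[[-0.8,-2.8,0.0,0,0,-2.1],[-0.7,-2.8,0.0,0,0,-2.1],[-0.6,-2.9,0.0,0,0,-2.1],[-0.5,-2.9,0.1,0,0,-2.2],[-0.4,-2.8,0.0,0,0,-2.1],[-0.24,-2.91,0.05,0,0,-2.2]]
```

>>> arm_command(targets=[[[-0.8, -2.8, 0, 0, 0, -2.1], [-0.7, -2.8, 0, 0, 0, -2.1], [-0.6, -2.9, 0, 0, 0, -2.1], [-0.5, -2.9, 0.1, 0, 0, -2.2], [-0.4, -2.8, 0, 0, 0, -2.1], [-0.2, -2.9, 0, 0, 0, -2.2], [0, 0, 0, 0, 0, 0], [0, 0, 0, 0, 0, 0], [0, 0, 0, 0, 0, 0]]])

```text
time_s: 22.95
tool_pos: [0.4837, -0.1307, 0.159]
tool_rot: [0.665, 0.747, 0.0, -0.0]
wrist_force: [-0.5, -0.0, -0.3]
finger_gap: 0.0354
gripper_force: 30.3
```

>>> arm_command(targets=[[[0, 0, 2.5, 0, 0, 0], [0, 0, 3, 0, 0, 0], [0, 0, 1.5, 0, 0, 0], [0, 0, 0.8, 0, 0, 0], [0, 0, 0.3, 0, 0, 0], [0, 0, 0.2, 0, 0, 0], [0, 0, 0, 0, 0, 0]]])

```text
time_s: 23.65
tool_pos: [0.4836, -0.1308, 0.0767]
tool_rot: [0.664, 0.747, 0.0, 0.0]
wrist_force: [-0.6, 0.2, 0.6]
finger_gap: 0.0353
gripper_force: 30.4
```

>>> arm_command(targets=[[[0, 0, 0.2, 0, 0, 0], [0, 0, 0, 0, 0, 0]]])

```text
time_s: 23.85
tool_pos: [0.4833, -0.1308, 0.0746]
tool_rot: [0.664, 0.747, 0.0, 0.0]
wrist_force: [-0.1, 0.5, -1.2]
finger_gap: 0.0355
gripper_force: 30.4
```

>>> arm_command(targets=[[[0, 0, 0.1, 0, 0, 0], [0, 0, 0, 0, 0, 0]]])

```text
time_s: 24.05
tool_pos: [0.4834, -0.1309, 0.074]
tool_rot: [0.664, 0.747, 0.0, 0.0]
wrist_force: [-1.1, 0.3, 6.7]
finger_gap: 0.0352
gripper_force: 30.9
```

>>> arm_command(targets=[[[0, 0, 0, 0, 0, 0], [0, 0, 0, 0, 0, 0], [0, 0, 0, 0, 0, 0], [0, 0, -1, 0, 0, 0], [0, 0, -3, 0, 0, 0], [0, 0, -4, 0, 0, 0], [0, 0, -4, 0, 0, 0], [0, 0, -4, 0, 0, 0], [0, 0, -4, 0, 0, 0]]], jaw=0.6)

```text
time_s: 24.95
tool_pos: [0.4827, -0.1306, 0.2758]
tool_rot: [0.664, 0.747, 0.0, 0.0]
wrist_force: [0.2, -0.1, 0.1]
finger_gap: 0.0682
gripper_force: 0.0
```

>>> arm_command(targets=[[[0, 0, -3, 0, 0, 0], [0, 0, -3, 0, 0, 0], [0, 0, 0, 0, 0, 0], [0, 0, 0, 0, 0, 0], [0, 0, 0, 0, 0, 0]]])

```text
time_s: 25.45
tool_pos: [0.4823, -0.1305, 0.3324]
tool_rot: [0.664, 0.747, -0.0, -0.001]
wrist_force: [-0.6, 0.3, -0.8]
finger_gap: 0.0686
gripper_force: 0.0
```

```bash
python3 - <<'E'
from h import *
import pickle
c=bot.calibration("wrist");im=bot.capture("wrist");cv2.imwrite("pics/w7.png",im);pickle.dump(c,open("w7.pkl","wb"))
sd=bot.capture("side")
s=bot.state();print(s["time_s"],s["tool_pos"],th(s))
a=cv2.resize(im[0:300,180:480],(520,520),interpolation=cv2.INTER_CUBIC);b=cv2.resize(sd[120:300,330:425],(274,520),interpolation=cv2.INTER_CUBIC)
cv2.imwrite("pics/w7z.png",np.hstack([a,b]))
E
```

```text
25.55 [ 0.48233638 -0.13056941  0.33211116] 96.72005739657607
```

View pics/w7z.png

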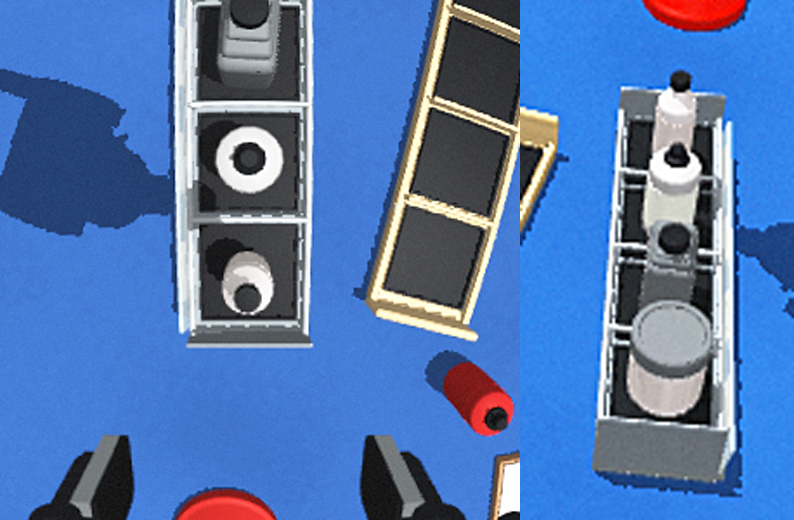

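The tub, oil bottle, can and flask all stand upright near the middle of bays 1–4 in the original order. The red can is undisturbed, and the gripper is clear. Handing in.

```bash
python3 -c "
from bench import bot
print(bot.close_job())"
```

```text
the job is handed in; nothing more can be done
None
```

I moved all four containers to the steel stand in their original order (tub, oil bottle, can, flask); in the last pictures they stand upright near the middle of their trays, and I handed the job in at about 26 s (no verdict came back).

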